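# Uncap the phone's camera and hold the loupe over it

### The arm

A 6-joint arm with a two-finger parallel gripper is mounted at the origin on the work surface. World frame = base frame: x ahead of the robot, y to its left, z up, the work surface at z = 0. Lengths are in mm, angles in degrees, forces in N, time in s.
With the tool pointing down it reaches from about 375 to 975 mm from the base axis. Payload 3.8 kg.
Tool frame: the origin (TCP) lies at the very end of the fingers, on their centre line; the grasp point (between the pads) lies 19 mm behind it (ctrl.grasp_offset is the z of the grasp point in the tool frame, in mm); z points along the fingers, y is the direction in which the jaws open and shut (so a half turn about z gives the same grasp; the last joint's range is limited). The gripper opens to 85 mm and grips with 20 to 120 N. Pads are 22 mm wide; open, the fingers measure 114 mm over their backs; the gripper's body (76 mm by 85 mm) begins 54 mm behind the grasp point. The pads swing forward as they close: fully open they stand 13 mm farther back than shut.
Start: joints at [72.542, 15.12, 91.902, -0, 72.978, -2.114], TCP at [178.61, 650.935, 231.28] pointing down, gripper open.
Joint ranges: [-150.88, 150.88], [-54.13, 125.18], [17.81, 147.31], [-75.09, 255.09], [0, 152.58], [-146.25, 146.25]. Speed limits (degrees/s): [147.25, 147.25, 180, 180, 180, 180].

### API

Orientations are given as [roll, pitch, yaw] about the fixed x, y, z axes, in that order (R = Rz(yaw) Ry(pitch) Rx(roll)).
In Python, from station import ctrl gives the robot as it stands. The module is installed in compiled form; this text tells all that it offers.
- The arm moves only by the tool move_arm, never from a script. Its argument "steps" is a list of rows, each an object of numbers: "tx", "ty", "tz": the shift along the tool's x, y, z in mm; "turn": the turn about the tool's z in rad. A call has 1 to 20 rows; each row shifts and turns the pose as measured when the row begins, along the tool's axes as they then stand; what a row does not reach is not made up. A row lasts 1/8 s, in which the tool goes at most 62.5 mm and 10.7 degrees, less where a joint would pass 70% of its speed; a pose out of reach is approached as far as the arm can. A call with a gripper value outside its range is refused whole. "hand" is the opening, from -1 (shut) to 1 (fully open), set as the call begins (left out, the last holds). The fingers move at their own pace and stop on an object; "force" is the grip in N (left out, the last holds). Time passes only in rows, so rows that do not move let the fingers close. It gives the time, the measured TCP pose, the force and the opening at its end, in the units of the state.
- ctrl.read_state(): the state, without advancing time (a new reading comes with each control period).
- ctrl.capture(name): name is "scene" or "top" or "wrist"; returns the picture (400x640x3 uint8, blue, green, red); there is no depth.
- ctrl.camera_info(name): a dict with "fov_y" (degrees; the focal length in pixels is half the picture's height over the tangent of half this angle, whatever the lens; pixels are square), "cx", "cy" (the principal point, pixels), "camera_from_world" (4x4, takes a point from world to camera coordinates). Camera axes: x right, y down, z forward; pixel columns grow to the right and rows downward; lengths in mm; the calibration is good to about 2 mm. The wrist camera is an equidistant fisheye: a pixel r from the principal point sees the ray r / f radians off the axis. A picture is of the moment at which its call begins: read the wrist's pose just before it. camera_info takes no time and is no camera call; for the wrist camera it gives the pose at the moment of the call.
- ctrl.finish_job(): hands the job in, once; it reports no verdict.
The state is a dict: "clock": time; "joint_positions": joint angles; "joint_velocities": joint speeds; "tau": joint torques, N m; "eef_pos": TCP position; "ee_rot": TCP orientation; "force": force on the tool from outside, world axes, zero at the start; "torque": the same for the moment, N m; "opening": opening from 0.0 (shut) to 1.0 (fully open).
Only numpy, scipy, OpenCV 4.12 (cv2) and the standard library are available. Lean on these libraries where they do the work, as an engineer would, in place of code of your own. Each camera call takes 0.05 s, during which the arm holds its last target. There are 200 camera calls.

### The job

The opened phone on the freely spinning turntable is to be inspected. First lift the round dust cap off its camera and set it down, without dropping it, in the shallow parts tray; then draw the loupe (the rectangular hand magnifier) out of its leaning stand, turn it so that its lens lies level, and hold it centred about 8 cm above the uncovered camera, touching neither phone nor turntable with it. Finish while still holding the loupe there, with the turntable at rest, and leave the bottle, the jar and the closed phone where they are.

Things in the scene. Friction and masses are not known exactly. Their poses are not given: they have to be found in the camera images.
- turntable (a joint): the turntable's rotation in rad since the start, growing counter-clockwise seen from above; no end stops and hardly any friction, so an uneven touch spins it; it stops by itself in about 2 s. Disc 190 mm across, top 24 mm above the table; the opened phone (150 x 72 mm, top face at 33 mm) is clamped across its middle by four clamps 34 mm high.
- camera_spot (a point): the camera on the phone's top face, 48 mm out from the turntable's axis towards one end of the phone: a dark 20 mm disc in a 34 mm square metal plate, hidden under the dust cap at the start. Point on the phone's top face (33 mm above the table); x points outward along the phone (away from the turntable's axis), z up. Moves with the turntable.
- cap_center (a point): centre of the loose black dust cap, a solid round cylinder 30 mm across and 24 mm high with a bevelled top, 20 g, standing on the camera; this point is half-way up, 12 mm above its underside. z up.
- cap: the same dust cap; origin at the centre of its underside.
- tray: shallow open aluminium parts tray, fixed, 130 mm (its x) by 110 mm (its y) outside, 20 mm high, walls 4 mm, floor 4 mm thick; origin at the centre of its underside on the table.
- stand: fixed grey stand that holds the loupe: base 90 x 90 x 8 mm and an open-topped pocket 40 mm deep outside (36 mm inside, 13 mm by 64 mm across) which leans 30 degrees from upright, towards the stand's -x side (roughly towards the robot). Pocket rim about 48 mm above the table. Origin at the centre of the base's underside.
- lens (a point): centre of the loupe's glass, in a black frame 60 mm wide (its y), 50 mm tall (its z), 10 mm thick (its x). x is the lens axis, square to the glass; z runs from the glass along the handle to the handle's free end. At the start the frame stands in the pocket, 36 mm deep, handle up and leaning 30 to 36 degrees; draw it out along its own +z (clear after 40 mm).
- handle (a point): middle of the loupe's handle, 76 mm from the lens centre along the loupe's +z. Handle with flat sides, 90 mm long, 16 mm wide (loupe y), 12 mm thick (loupe x). Axes as for lens. The loupe is 146 mm long, about 90 g, its balance point about midway between lens and handle middle.
- loupe: the same loupe; origin at the middle of the frame's end edge, 25 mm from the lens centre opposite to the handle; axes as for lens.
- bottle: bystander: white dispenser bottle with a metal top, 68 mm across, 112 mm high; origin at the centre of its underside.
- jar: bystander: small closed white jar with a yellow lid, 44 mm across, 50 mm high; origin at the centre of its underside.
- phone: bystander: closed black phone lying flat, 72 x 150 x 8 mm; origin at the centre of its underside.
Mind the look-alikes: they are no part of the job. Leave any brown look-alike of the part that bears turntable alone. Leave any yellow look-alike of the loupe alone.

How it is judged:
By the outcome, as a careful person would: the job done as asked, in the order asked, and still so for the second after the job is handed in, while the arm keeps its last pose, push and grip.
It also fails if it takes over 54 s, if anything falls off the work surface, if the arm or the gripper's body presses on something with over 40 N, if the wrist force passes 120 N, or if a joint passes its speed limit or range.

## Working session

There is one attempt and no reset: what is moved stays moved. The work goes in short steps, Python scripts to look and compute and a tool call to move; the robot and the scene stay as the last step left them, time stands still between calls to the robot, and variables do not carry over. Pictures are saved under pics/ and viewed, about 8 in all and at most 12, crops included, and the job is handed in when it is done.

Besides the shell and the picture viewer there is one more tool, called after "Emit:" as a command line: name --argument value ..., lists and objects as JSON in quotes. move_arm: Moves the arm, as the interface text tells. Its arguments: {"type":"object","properties":{"steps":{"type":"array"},"hand":{"type":"number"},"force":{"type":"number"}},"required":["steps"]}

```bash
mkdir -p pics; cat > h.py <<'E'
import numpy as np, cv2
from station import ctrl
from scipy.spatial.transform import Rotation as R
def cam(n):
    i=ctrl.camera_info(n); f=200/np.tan(np.radians(i["fov_y"]/2)); return i,f
def ray(n,u,v,ci=None):
    i,f=ci or cam(n); T=np.array(i["camera_from_world"]); a=(u-i["cx"])/f; b=(v-i["cy"])/f
    if n=="wrist":
        r=np.hypot(a,b); d=np.array([a/r*np.sin(r),b/r*np.sin(r),np.cos(r)]) if r>1e-9 else np.array([0,0,1.])
    else: d=np.array([a,b,1.])
    Rm=T[:3,:3]; o=-Rm.T@T[:3,3]; d=Rm.T@d; return o,d/np.linalg.norm(d)
def onz(n,u,v,z,ci=None):
    o,d=ray(n,u,v,ci); return o+d*(z-o[2])/d[2]
def tri(rays):
    A=np.zeros((3,3));b=np.zeros(3)
    for o,d in rays:
        P=np.eye(3)-np.outer(d,d);A+=P;b+=P@o
    p=np.linalg.solve(A,b); return p,[np.linalg.norm((np.eye(3)-np.outer(d,d))@(p-o)) for o,d in rays]
def proj(n,p,ci=None):
    i,f=ci or cam(n); T=np.array(i["camera_from_world"]); c=T[:3,:3]@np.array(p,float)+T[:3,3]
    if n=="wrist":
        r=np.hypot(c[0],c[1]); t=np.arctan2(r,c[2]); return np.array([i["cx"]+f*t*c[0]/r,i["cy"]+f*t*c[1]/r])
    return np.array([i["cx"]+f*c[0]/c[2],i["cy"]+f*c[1]/c[2]])
E
python3 - <<'E'
from h import *
s=ctrl.read_state();print(s)
print(ctrl.grasp_offset)
for n in("scene","top","wrist"):
    i,f=cam(n);print(n,f,i["cx"],i["cy"],np.round(i["camera_from_world"],3).tolist())
    cv2.imwrite(f"pics/{n}0.png",ctrl.capture(n))
E
```

```text
{'clock': 0.0, 'joint_positions': array([ 7.25418475e+01,  1.51693889e+01,  9.19811588e+01, -2.60351947e-05,
        7.29757621e+01, -2.11417869e+00]), 'joint_velocities': array([ 0.04562987, -0.06188891, -0.01720707, -0.00523139, -0.0770315 ,
        0.01210849]), 'tau': array([-2.10168037e-03, -5.15117526e+01, -3.67309785e+01, -1.48395579e-04,
        1.32145060e-02,  2.35665004e-05]), 'eef_pos': array([178.39942276, 650.25197163, 229.96019193]), 'ee_rot': array([-1.79873775e+02, -4.63483262e-03,  1.64656029e+02]), 'force': array([-0.55622169, -0.62100379, -0.59174213]), 'torque': array([-0.01430033,  0.00902692, -0.00928008]), 'opening': 1.0040880658425344}
-18.700000000000003
scene 502.94984911568986 323.28793626147535 200.5809057225083 [[-0.443, 0.896, 0.006, 273.636], [0.577, 0.29, -0.763, -251.9], [-0.686, -0.335, -0.646, 1927.099], [0.0, 0.0, 0.0, 1.0]]
top 483.7863237053724 303.5572142831095 193.90709643979025 [[-0.024, -1.0, -0.014, -20.069], [-0.982, 0.026, -0.185, 578.854], [0.185, 0.01, -0.983, 1534.178], [0.0, 0.0, 0.0, 1.0]]
wrist 309.70691628693146 321.1452935245006 202.84857985222084 [[0.265, 0.964, -0.001, -673.658], [0.927, -0.254, 0.276, -35.74], [0.266, -0.074, -0.961, 378.902], [0.0, 0.0, 0.0, 1.0]]
```

View pics/scene0.png

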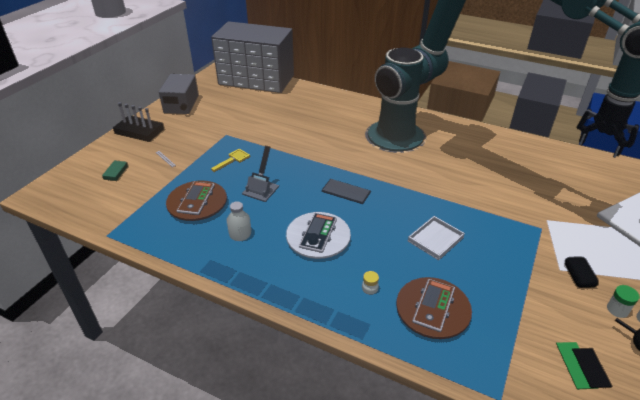

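View pics/top0.png

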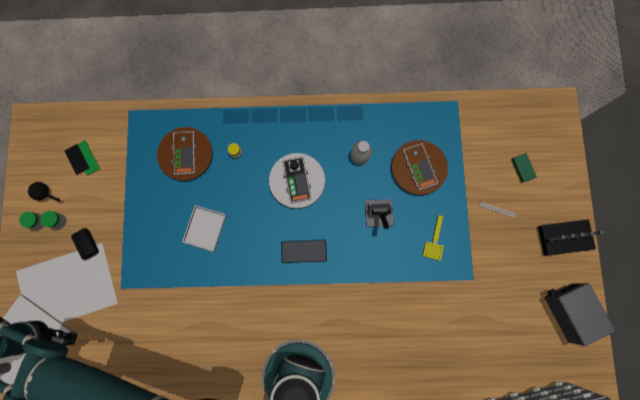

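The white turntable is at top (297,180), with brown look-alikes at (185,154) and (419,167). The grey stand with the black loupe is at (379,213), and the yellow look-alike at (435,240). The tray is at (204,229). The white turntable and the black loupe fit the description, so I'll confirm them in an enlarged crop.

```bash
python3 - <<'E'
from h import *
t=cv2.imread("pics/top0.png");s=cv2.imread("pics/scene0.png")
def cr(im,x,y,w,h,k): return cv2.resize(im[y:y+h,x:x+w],(w*k,h*k),interpolation=cv2.INTER_CUBIC)
a=np.hstack([cr(t,265,148,66,66,6),cr(t,350,185,66,66,6)])
b=np.hstack([cr(s,280,200,80,40,5)[:200,:396],cr(s,235,140,80,60,5)[:200,:396]])
b=np.hstack([cr(s,283,203,72,50,5)[:, :],cr(s,232,143,72,60,5)[:250]])
b=cv2.copyMakeBorder(b,0,0,0,792-b.shape[1],cv2.BORDER_CONSTANT)
o=np.vstack([a,b])[:600,:800];cv2.imwrite("pics/c1.png",o);print(o.shape)
hsv=cv2.cvtColor(t,cv2.COLOR_BGR2HSV)
# non-blue-mat things within the mat
m=((hsv[...,1]<70)&(hsv[...,2]>120)).astype(np.uint8)
n,l,st,c=cv2.connectedComponentsWithStats(m)
for k in range(1,n):
    if st[k,4]>150 and 120<c[k][0]<470 and 100<c[k][1]<290:
        cnt=max(cv2.findContours((l==k).astype(np.uint8),0,2)[0],key=len)
        print(st[k],c[k],cv2.minAreaRect(cnt),cv2.fitEllipse(cv2.convexHull(cnt)))
E
```

```text
(600, 792, 3)
[ 269  153   56   55 1527] [296.72691552 180.14210871] ((296.5000305175781, 180.00001525878906), (54.44721603393555, 54.44721603393555), 45.0) ((296.5204772949219, 179.9573974609375), (54.71036911010742, 55.958274841308594), 87.31282043457031)
[ 182  205   43   46 1212] [203.95132013 228.34735974] ((203.25001525878906, 227.75003051757812), (32.57146072387695, 40.47715377807617), 18.434947967529297) ((203.51502990722656, 228.32489013671875), (45.69524383544922, 49.96851348876953), 93.82445526123047)
```

View pics/c1.png

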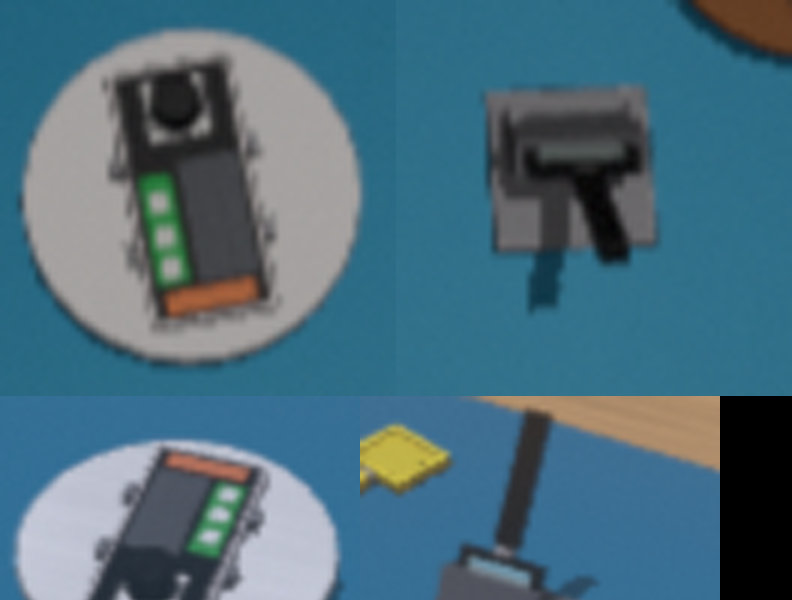

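```bash
python3 - <<'E'
from h import *
C=onz("top",296.5,180,24);print("tt",C.round(1))
for z in(45,57): print("cap",z,onz("top",294.2,164.7,z).round(1))
P=onz("top",294.2,164.7,57);d=(P-C)[:2];print(np.hypot(*d),np.degrees(np.arctan2(d[1],d[0])))
print("scene centre proj",proj("scene",[*P[:2],57]))
t=cv2.imread("pics/top0.png");hsv=cv2.cvtColor(t,cv2.COLOR_BGR2HSV)
print("tray",[onz("top",*p,20).round(1) for p in cv2.boxPoints(((203.6,228.3),(36.5,42.5),18.4))],onz("top",203.7,228.2,15).round(1))
cs=np.array([onz("top",*p,8) for p in[(365.2,200),(391.5,199.7),(393.2,225.8),(366.8,227)]]);print("stand",cs.round(1).tolist(),cs.mean(0).round(1))
e,r1=tri([ray("top",386.8,228.7),ray("scene",267.6,146.2)]);b,r2=tri([ray("top",381.5,214.7),ray("scene",261.6,173.8)])
print("handle",b.round(1),e.round(1),r1,r2,np.linalg.norm(e-b))
v=(e-b)/np.linalg.norm(e-b);print(v.round(3),np.degrees(np.arccos(v[2])),"az",np.degrees(np.arctan2(v[1],v[0])))
E
```

```text
tt [632.  -11.9  24. ]
cap 45 [679.9  -5.8  45. ]
cap 57 [676.9  -6.2  57. ]
45.2204744787099 7.2716409420625014
scene centre proj [312.15903451 233.5624754 ]
tray [array([431.5, 378.9,  20. ]), array([565.6, 337. ,  20. ]), array([523.5, 220.4,  20. ]), array([390.8, 263.9,  20. ])] [478.2 300.8  15. ]
stand [[560.4, -241.2, 8.0], [559.1, -329.5, 8.0], [470.8, -330.1, 8.0], [469.1, -242.2, 8.0]] [ 514.8 -285.7    8. ]
handle [ 501.5 -284.3   56.2] [ 447.6 -287.5  130.7] [np.float64(1.084052186969777), np.float64(1.0840521869697117)] [np.float64(1.775343412209728), np.float64(1.7753434122098364)] 92.01206370078734
[-0.586 -0.035  0.81 ] 35.9330235013218 az -176.55582382694126
```

View pics/wrist0.png

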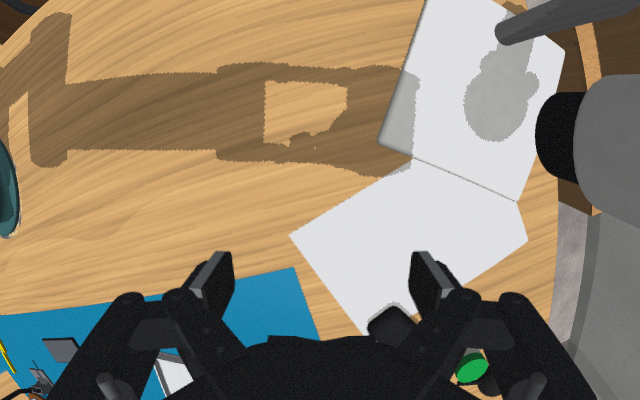

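The top and scene crops confirm the white turntable, with the cap at top (294,165), and the black loupe in the grey stand. The wrist view shows only the table edge and papers so far. I'll hover over the cap with the jaws along the phone's radial direction.

Emit:
move_arm --steps '[{"tx": -41, "ty": -31.4}, {"tx": -41, "ty": -31.4}, {"tx": -41, "ty": -31.4}, {"tx": -41, "ty": -31.4}, {"tx": -41, "ty": -31.4}, {"tx": -41, "ty": -31.4}, {"tx": -41, "ty": -31.4}, {"tx": -41, "ty": -31.4}, {"tx": -41, "ty": -31.4}, {"tx": -41, "ty": -31.4}, {"tx": -41, "ty": -31.4}, {"tx": -41, "ty": -31.4}, {"tx": -41, "ty": -31.4}, {"tx": -41, "ty": -31.4}, {"turn": 0.17}, {"turn": 0.17}, {"turn": 0.17}, {"turn": 0.17}, {"turn": 0.17}, {"turn": 0.17}]'

```text
validation failed for argument at $.st...
```

Emit:
move_arm --steps '[{"tx": -41, "ty": -31, "tz": 0, "turn": 0}, {"tx": -41, "ty": -31, "tz": 0, "turn": 0}]'

```text
clock: 0.4
eef_pos: [240.1, 569.3, 228.8]
ee_rot: [-179.9, -0.0, 165.0]
force: [0.8, 0.0, -0.4]
opening: 0.998
```

Emit:
move_arm --steps '[{"tx": -44, "ty": -34, "tz": 0, "turn": 0}, {"tx": -44, "ty": -34, "tz": 0, "turn": 0}, {"tx": -44, "ty": -34, "tz": 0, "turn": 0}, {"tx": -44, "ty": -34, "tz": 0, "turn": 0}, {"tx": -44, "ty": -34, "tz": 0, "turn": 0}, {"tx": -44, "ty": -34, "tz": 0, "turn": 0}, {"tx": -44, "ty": -34, "tz": 0, "turn": 0}, {"tx": -44, "ty": -34, "tz": 0, "turn": 0}, {"tx": -44, "ty": -34, "tz": 0, "turn": 0}, {"tx": -44, "ty": -34, "tz": 0, "turn": 0}, {"tx": -44, "ty": -34, "tz": 0, "turn": 0}, {"tx": -44, "ty": -34, "tz": 0, "turn": 0}, {"tx": -44, "ty": -34, "tz": 0, "turn": 0}, {"tx": 0, "ty": 0, "tz": 0, "turn": 0.18}, {"tx": 0, "ty": 0, "tz": 0, "turn": 0.18}, {"tx": 0, "ty": 0, "tz": 0, "turn": 0.18}, {"tx": 0, "ty": 0, "tz": 0, "turn": 0.18}, {"tx": 0, "ty": 0, "tz": 0, "turn": 0.18}, {"tx": 0, "ty": 0, "tz": 0, "turn": 0.18}, {"tx": 0, "ty": 0, "tz": 0, "turn": 0.12}]'

```text
clock: 2.9
eef_pos: [688.4, -32.0, 220.7]
ee_rot: [-179.4, 0.1, 93.7]
force: [0.6, -0.2, 0.3]
opening: 1.001
```

```bash
python3 - <<'E'
from h import *
s=ctrl.read_state();print(s["clock"],s["eef_pos"],s["ee_rot"])
ci=cam("wrist");im=ctrl.capture("wrist");cv2.imwrite("pics/w1.png",im)
print(np.round(ci[0]["camera_from_world"],4).tolist())
for p in([632,-11.9,24],[677,-6.2,57]): print(proj("wrist",p,ci))
E
```

```text
2.9 [688.35917336 -32.02494443 220.7342057 ] [-1.79391146e+02  1.08476172e-01  9.37137154e+01]
[[0.9979, 0.0644, -0.0103, -682.5046], [0.0647, -0.9587, 0.277, -108.9284], [0.008, -0.2771, -0.9608, 354.4233], [0.0, 0.0, 0.0, 1.0]]
[273.66626456 157.95944308]
[313.19280366 159.3393459 ]
```

View pics/w1.png

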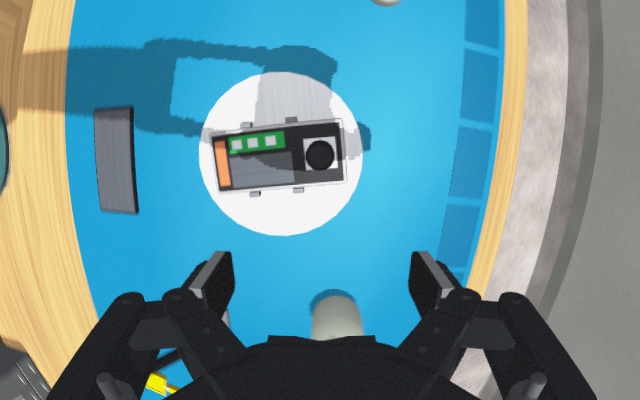

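The wrist view shows the capped camera at (320,155), the disc at (281,153) and the phone axis pointing slightly +y outward.

```bash
cat >> h.py <<'E'
def blob(m,near,amin=30):
    n,l,st,c=cv2.connectedComponentsWithStats(m.astype(np.uint8))
    k=min((k for k in range(1,n) if st[k,4]>amin),key=lambda k:np.hypot(*(c[k]-near)))
    return max(cv2.findContours((l==k).astype(np.uint8),0,2)[0],key=len)
E
python3 - <<'E'
from h import *
im=cv2.imread("pics/w1.png");ci=cam("wrist");g=im.max(2)
c=blob(g[130:180,300:345]<32,(20,25));(x,y),r=cv2.minEnclosingCircle(c);print("cap px",x+300,y+130,r,cv2.contourArea(c))
P=onz("wrist",x+300,y+130,56,ci);print(P)
hsv=cv2.cvtColor(im,cv2.COLOR_BGR2HSV)
m=(hsv[...,1]<40)&(hsv[...,2]>200);m[:, :195]=0;m[:,365:]=0;m[:65]=0;m[240:]=0
c=blob(m,(281,153),800);pts=cv2.convexHull(c)[:,0]
w=np.array([onz("wrist",*p,24,ci)[:2] for p in pts.astype(float)]);print(cv2.fitEllipse(w.astype(np.float32)),cv2.minEnclosingCircle(w.astype(np.float32)))
E
```

```text
Traceback (most recent call last):
  File "h.py", line 26, in blob
    k=min((k for k in range(1,n) if st[k,4]>amin),key=lambda k:np.hypot(*(c[k]-near)))
ValueError: min() iterable argument is empty
```

```bash
python3 - <<'E'
from h import *
im=cv2.imread("pics/w1.png");ci=cam("wrist");g=im.max(2)
print(g[145:166:4,300:345:4])
# cap: hug the bright plate: dark inside
hsv=cv2.cvtColor(im,cv2.COLOR_BGR2HSV)
for th in(38,45,55):
  try:
    c=blob(g[130:180,300:345]<th,(20,25));(x,y),r=cv2.minEnclosingCircle(c);print("cap px",th,x+300,y+130,r,cv2.contourArea(c),onz("wrist",x+300,y+130,56,ci))
  except Exception as e: print(th,e)
m=(hsv[...,1]<40)&(hsv[...,2]>200);m[:, :195]=0;m[:,365:]=0;m[:65]=0;m[240:]=0
c=blob(m,(281,153),800);pts=cv2.convexHull(c)[:,0]
w=np.array([onz("wrist",*p,24,ci)[:2] for p in pts.astype(float)]);print(cv2.fitEllipse(w.astype(np.float32)),cv2.minEnclosingCircle(w.astype(np.float32)))
E
```

```text
[[ 45 182 187  32  40  43  39  33 187  94  62 153]
 [ 48 149  41  44  47  48  41  42  77 112  50 149]
 [ 42 106  43  47  45  44  47  47  28 133  48 145]
 [ 44  73  39  37  47  44  48  42  34 155  44 150]
 [ 36  78  39  41  43  42  44  45  63 242  94 239]
 [ 35  41 144  40  44  42  36  37 242 246  93 243]]
cap px 38 319.6612911224365 154.8870964050293 14.361732482910156 85.5 [683.14473534  -1.39736433  56.        ]
cap px 45 319.6499996185303 155.0 14.468082427978516 574.0 [683.14036892  -1.51179166  56.        ]
cap px 55 320.0 155.1607151031494 14.714916229248047 588.0 [683.4985669   -1.65203559  56.        ]
((635.85888671875, -9.402915954589844), (187.65809631347656, 188.09445190429688), 73.99131774902344) ((635.9450073242188, -9.279995918273926), 94.31668853759766)
```

Emit:
move_arm --steps '[{"tx": 15.4, "ty": -1.6, "tz": 40, "turn": 0}, {"tx": 15.4, "ty": -1.6, "tz": 40, "turn": 0}, {"tx": 0, "ty": 0, "tz": 20, "turn": -0.1}, {"tx": 0, "ty": 0, "tz": 0, "turn": 0}]'

```text
clock: 3.45
eef_pos: [682.1, -1.2, 117.9]
ee_rot: [-179.4, 0.1, 99.7]
force: [-0.4, -0.5, -0.6]
opening: 0.998
```

```bash
python3 - <<'E'
from h import *
s=ctrl.read_state();print(s["clock"],s["eef_pos"],s["ee_rot"])
ci=cam("wrist");im=ctrl.capture("wrist");cv2.imwrite("pics/w2.png",im)
p0=proj("wrist",[683.3,-1.5,57],ci);print("exp cap",p0,"tcp",proj("wrist",s["eef_pos"],ci))
g=im.max(2);u,v=p0.astype(int);k=45
c=blob(g[v-k:v+k,u-k:u+k]<56,(k,k));(x,y),r=cv2.minEnclosingCircle(c);x+=u-k;y+=v-k;print(x,y,r,onz("wrist",x,y,56,ci))
E
```

```text
3.45 [682.11240802  -1.24427926 117.9231723 ] [-1.79400379e+02  6.12111025e-02  9.97267736e+01]
exp cap [323.75532117 218.80804832] tcp [321.29694944 256.64273606]
323.0 215.5999984741211 22.951353073120117 [6.82433097e+02 4.01174724e-01 5.60000000e+01]
```

View pics/w2.png

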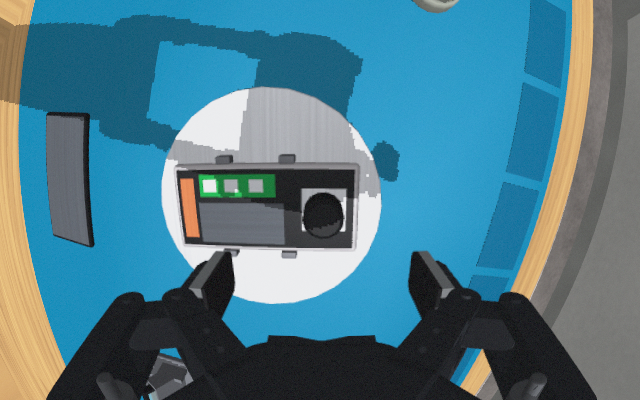

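The cap sits at (323,212), midway between the fingers, and the phone is parallel to the jaw line.

Emit:
move_arm --steps '[{"tx": 1, "ty": 1, "tz": 30, "turn": 0}, {"tx": 0, "ty": 0, "tz": 30, "turn": 0}, {"tx": 0, "ty": 0, "tz": 10, "turn": 0}, {"tx": 0, "ty": 0, "tz": 5, "turn": 0}, {"tx": 0, "ty": 0, "tz": 0, "turn": 0}]'

```text
clock: 4.12
eef_pos: [690.3, -1.3, 51.6]
ee_rot: [179.7, 0.2, 99.4]
force: [0.9, -0.0, 0.3]
opening: 0.999
```

Emit:
move_arm --steps '[{"tx": 0, "ty": 0, "tz": 0, "turn": 0}]'

```text
clock: 4.25
eef_pos: [691.3, -1.4, 53.1]
ee_rot: [179.6, 0.3, 99.4]
force: [-0.3, -0.2, 0.8]
opening: 0.997
```

```bash
python3 - <<'E'
from h import *
s=ctrl.read_state();print(s)
ci=cam("wrist");im=ctrl.capture("wrist");cv2.imwrite("pics/w3.png",im[100:400,100:540])
print("exp cap",proj("wrist",[682.5,0.4,57],ci),"tcp",proj("wrist",s["eef_pos"],ci))
E
```

```text
{'clock': 4.25, 'joint_positions': array([ -2.09360866,  25.11326869,  98.49962962,  -0.21368828,
        55.91964901, -11.39426966]), 'joint_velocities': array([-0.02883614, -0.29541161, -0.2365535 ,  0.07904261,  0.27517428,
        0.16077896]), 'tau': array([-1.07600098e-02, -5.55704033e+01, -3.17384291e+01, -1.48828828e-02,
       -2.71707022e-02,  1.38959062e-04]), 'eef_pos': array([691.29896729,  -1.42969972,  53.111787  ]), 'ee_rot': array([179.57709666,   0.2667639 ,  99.41869589]), 'force': array([-0.26435349, -0.21367915,  0.8494632 ]), 'torque': array([-0.01593498,  0.00796529, -0.01965649]), 'opening': 0.9969698367938836}
exp cap [304.4874129  254.30768113] tcp [321.32564681 256.69611276]
```

View pics/w3.png

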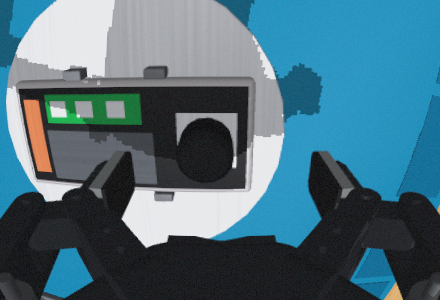

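The crop shows the cap at crop (205,150), left of the jaw middle, because the arm drifted +x by 9 mm while descending. I'll correct this.

Emit:
move_arm --steps '[{"tx": 3, "ty": -8.5, "tz": 0, "turn": 0}, {"tx": 0, "ty": 0, "tz": 0, "turn": 0}]'

```text
clock: 4.55
eef_pos: [682.4, 0.3, 54.2]
ee_rot: [179.5, 0.3, 99.4]
force: [0.4, -0.0, -0.1]
opening: 1.0
```

Emit:
move_arm --steps '[{"tx": 0, "ty": -1, "tz": 7, "turn": 0}, {"tx": 0, "ty": -1, "tz": 7, "turn": 0}, {"tx": 0, "ty": 0, "tz": 0, "turn": 0}]'

```text
clock: 4.92
eef_pos: [680.0, -0.0, 39.1]
ee_rot: [179.5, 0.3, 99.4]
force: [0.7, 1.3, 1.0]
opening: 0.999
```

Emit:
move_arm --steps '[{"tx": 0, "ty": 2.4, "tz": 0, "turn": 0}, {"tx": 0, "ty": 0, "tz": 0, "turn": 0}]'

```text
clock: 5.18
eef_pos: [682.6, 0.4, 38.8]
ee_rot: [179.5, 0.3, 99.4]
force: [-0.1, 0.2, 0.2]
opening: 1.002
```

Emit:
move_arm --steps '[{"tx": 0, "ty": 0, "tz": 0, "turn": 0}, {"tx": 0, "ty": 0, "tz": 0, "turn": 0}, {"tx": 0, "ty": 0, "tz": 0, "turn": 0}, {"tx": 0, "ty": 0, "tz": 0, "turn": 0}]' --hand -1 --force 25

```text
clock: 5.68
eef_pos: [683.2, 0.3, 39.4]
ee_rot: [179.5, 0.3, 99.4]
force: [-0.8, -0.5, -0.1]
opening: 0.336
```

Emit:
move_arm --steps '[{"tx": 0, "ty": 0, "tz": 0, "turn": 0}, {"tx": 0, "ty": 0, "tz": -5, "turn": 0}, {"tx": 0, "ty": 0, "tz": -10, "turn": 0}, {"tx": 0, "ty": 0, "tz": -20, "turn": 0}, {"tx": 0, "ty": 0, "tz": -30, "turn": 0}, {"tx": 0, "ty": 0, "tz": -30, "turn": 0}]'

```text
clock: 6.42
eef_pos: [680.4, 0.7, 137.5]
ee_rot: [179.7, 0.2, 99.4]
force: [-0.3, -0.1, 0.4]
opening: 0.341
```

```bash
python3 - <<'E'
from h import *
s=ctrl.read_state();print(s["eef_pos"],s["ee_rot"],s["opening"])
ci=cam("wrist");im=ctrl.capture("wrist");cv2.imwrite("pics/w4.png",im)
print("camera spot exp",proj("wrist",[683,0,33],ci),"tcp",proj("wrist",s["eef_pos"],ci))
# tray measure in this view
hsv=cv2.cvtColor(im,cv2.COLOR_BGR2HSV)
m=(hsv[...,1]<45)&(hsv[...,2]>90)
n,l,st,c=cv2.connectedComponentsWithStats(m.astype(np.uint8))
for k in range(1,n):
    if st[k,4]>200: print(st[k],c[k].round(1))
print("tray exp",proj("wrist",[478,301,15],ci))
E
```

```text
[680.41381339   0.71793965 137.45629171] [179.71460066   0.23721894  99.42057522] 0.3408419845761911
camera spot exp [323.50803424 202.15588428] tcp [321.31902976 256.65909485]
[403   0  48  19 489] [423.5   9.1]
[  506     0   134   400 34248] [593.8 223.6]
[  169    91   208   198 23476] [270.9 181.4]
[  54  118   43  125 4400] [ 74.3 177.4]
[489 357  18  22 219] [496.  367.3]
tray exp [ 176.6576062  -105.51488701]
```

View pics/w4.png

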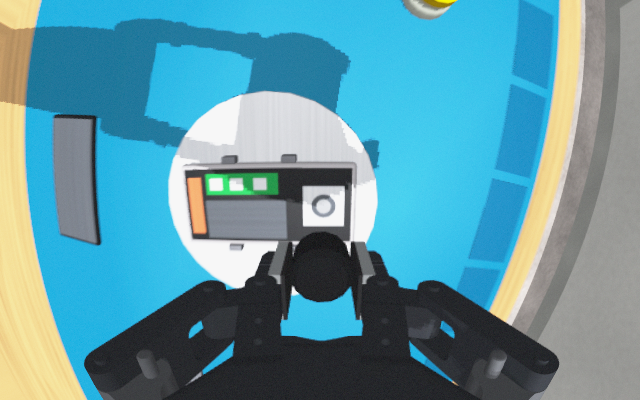

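The cap is lifted and held at (320,268), the camera is uncovered at (323,206), and the turntable hasn't turned visibly. Next is the tray.

Emit:
move_arm --steps '[{"tx": 41, "ty": -18.5, "tz": 0, "turn": 0}, {"tx": 41, "ty": -18.5, "tz": 0, "turn": 0}, {"tx": 41, "ty": -18.5, "tz": 0, "turn": 0}, {"tx": 41, "ty": -18.5, "tz": 0, "turn": 0}, {"tx": 41, "ty": -18.5, "tz": 0, "turn": 0}, {"tx": 41, "ty": -18.5, "tz": 0, "turn": 0}, {"tx": 41, "ty": -18.5, "tz": 0, "turn": 0}, {"tx": 41, "ty": -18.5, "tz": 0, "turn": 0}, {"tx": 0, "ty": 0, "tz": 25, "turn": 0}, {"tx": 0, "ty": 0, "tz": 0, "turn": 0}]'

```text
clock: 7.72
eef_pos: [487.6, 311.5, 132.4]
ee_rot: [177.5, 0.1, 99.3]
force: [-0.5, -0.1, -0.1]
opening: 0.339
```

```bash
python3 - <<'E'
from h import *
s=ctrl.read_state();print(s["eef_pos"],s["ee_rot"],s["opening"])
ci=cam("wrist");im=ctrl.capture("wrist");cv2.imwrite("pics/w5.png",im)
print("tray exp",proj("wrist",[481,302,12],ci))
hsv=cv2.cvtColor(im,cv2.COLOR_BGR2HSV)
m=(hsv[...,1]<60)&(hsv[...,2]>80)
n,l,st,c=cv2.connectedComponentsWithStats(m.astype(np.uint8))
for k in range(1,n):
    if st[k,4]>800:
        print(st[k],c[k].round(1))
        cnt=cv2.convexHull(max(cv2.findContours((l==k).astype(np.uint8),0,2)[0],key=len))[:,0]
        w=np.array([onz("wrist",*p,20,ci)[:2] for p in cnt.astype(float)],np.float32);print(cv2.minAreaRect(w))
E
```

```text
[487.58732244 311.45445426 132.35861673] [1.77546879e+02 1.02950219e-01 9.93218008e+01] 0.33939350245561245
tray exp [306.28455384 205.3345373 ]
[  218   116   185   168 16095] [305.3 195.6]
((488.32513427734375, 287.88458251953125), (136.64041137695312, 151.44834899902344), 71.85611724853516)
[ 504  135  102   88 1360] [539.8 175.6]
((754.8592529296875, 371.9544677734375), (164.69708251953125, 89.39926147460938), 2.204099416732788)
[  529   142   111   258 11073] [606.8 323.8]
((1236.1336669921875, -33.854736328125), (349.2793884277344, 1126.26806640625), 50.06379318237305)
[ 525  171   50   40 1404] [549.1 191.2]
((739.559814453125, 358.5999755859375), (74.39598846435547, 35.781455993652344), 2.1496505737304688)
```

Emit:
move_arm --steps '[{"tx": -3.5, "ty": -5, "tz": 25, "turn": 0}, {"tx": -3.5, "ty": -5, "tz": 25, "turn": 0}, {"tx": -3, "ty": -4, "tz": 20, "turn": 0}, {"tx": 0, "ty": 0, "tz": 15, "turn": 0}, {"tx": 0, "ty": 0, "tz": 0, "turn": 0}]'

```text
clock: 8.4
eef_pos: [489.0, 301.8, 56.0]
ee_rot: [176.5, -0.3, 99.0]
force: [0.2, -0.3, 0.3]
opening: 0.336
```

Emit:
move_arm --steps '[{"tx": 0, "ty": -6, "tz": 15, "turn": 0}, {"tx": 0, "ty": -6, "tz": 15, "turn": 0}, {"tx": 0, "ty": 0, "tz": 7, "turn": 0}, {"tx": 0, "ty": 0, "tz": 0, "turn": 0}]'

```text
clock: 8.9
eef_pos: [480.4, 301.2, 17.8]
ee_rot: [176.4, -0.4, 99.0]
force: [-0.2, -0.3, -0.1]
opening: 0.336
```

Emit:
move_arm --steps '[{"tx": 0, "ty": 0, "tz": 3, "turn": 0}, {"tx": 0, "ty": 0, "tz": 2, "turn": 0}, {"tx": 0, "ty": 0, "tz": 0, "turn": 0}]'

```text
clock: 9.28
eef_pos: [481.4, 301.8, 13.1]
ee_rot: [176.3, -0.4, 99.0]
force: [0.6, 0.4, -0.1]
opening: 0.34
```

Emit:
move_arm --steps '[{"tx": 0, "ty": 0, "tz": 1.5, "turn": 0}, {"tx": 0, "ty": 0, "tz": 1, "turn": 0}, {"tx": 0, "ty": 0, "tz": 1, "turn": 0}]'

```text
clock: 9.65
eef_pos: [482.1, 302.2, 10.9]
ee_rot: [176.3, -0.4, 99.0]
force: [-4.7, -1.4, 10.7]
opening: 0.336
```

Contact is at about 10 N and the cap is on the floor. I'll release with a partial opening.

Emit:
move_arm --steps '[{"tx": 0, "ty": 0, "tz": 0, "turn": 0}, {"tx": 0, "ty": 0, "tz": 0, "turn": 0}, {"tx": 0, "ty": 0, "tz": -3, "turn": 0}, {"tx": 0, "ty": 0, "tz": -15, "turn": 0}, {"tx": 0, "ty": 0, "tz": -25, "turn": 0}, {"tx": 0, "ty": 0, "tz": -40, "turn": 0}, {"tx": 0, "ty": 0, "tz": -50, "turn": 0}, {"tx": 0, "ty": 0, "tz": -40, "turn": 0}]' --hand 0.05

```text
clock: 10.65
eef_pos: [468.6, 297.8, 188.1]
ee_rot: [176.6, -0.3, 99.0]
force: [0.8, -0.1, -0.4]
opening: 0.522
```

```bash
python3 - <<'E'
from h import *
s=ctrl.read_state();print(s["eef_pos"],s["ee_rot"],s["opening"],s["joint_positions"])
ci=cam("wrist");im=ctrl.capture("wrist");t=ctrl.capture("top");cv2.imwrite("pics/w6.png",im);cv2.imwrite("pics/t6.png",t)
a=cv2.resize(im,(480,300));u,v=proj("top",[482,302,10]).astype(int)
b=cv2.resize(t[v-30:v+30,u-30:u+30],(300,300),interpolation=cv2.INTER_CUBIC);cv2.imwrite("pics/c6.png",np.hstack([a,b]))
E
```

```text
[468.63313957 297.78246188 188.13340092] [176.57557348  -0.28920764  98.99419836] 0.5216315558775106 [ 30.47992351   1.8828559  111.75638298  -1.10472252  63.07246282
  21.9663989 ]
```

View pics/c6.png

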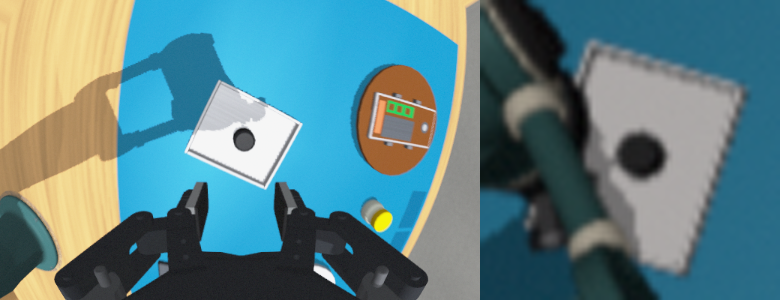

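The cap stands upright in the tray, at (245,139) in the left crop and inside the walls in the top crop. Now the loupe.

Emit:
move_arm --steps '[{"tx": -48, "ty": -10, "tz": 0, "turn": 0}, {"tx": -48, "ty": -10, "tz": 0, "turn": 0}, {"tx": -48, "ty": -10, "tz": 0, "turn": 0}, {"tx": -48, "ty": -10, "tz": 0, "turn": 0}, {"tx": -48, "ty": -10, "tz": 0, "turn": 0}, {"tx": -48, "ty": -10, "tz": 0, "turn": 0}, {"tx": -48, "ty": -10, "tz": 0, "turn": 0}, {"tx": -48, "ty": -10, "tz": 0, "turn": 0}, {"tx": -48, "ty": -10, "tz": 0, "turn": 0}, {"tx": -48, "ty": -10, "tz": 0, "turn": 0}, {"tx": -48, "ty": -10, "tz": 0, "turn": 0}, {"tx": -48, "ty": -10, "tz": 0, "turn": 0}, {"tx": 0, "ty": 0, "tz": 0, "turn": 0.18}, {"tx": 0, "ty": 0, "tz": 0, "turn": 0.18}, {"tx": 0, "ty": 0, "tz": 0, "turn": 0.18}, {"tx": 0, "ty": 0, "tz": 0, "turn": 0.18}, {"tx": 0, "ty": 0, "tz": 0, "turn": 0.18}, {"tx": 0, "ty": 0, "tz": 0, "turn": 0.18}, {"tx": 0, "ty": 0, "tz": 0, "turn": 0.18}, {"tx": 0, "ty": 0, "tz": 0, "turn": 0.18}]' --hand 0.3

```text
clock: 13.25
eef_pos: [440.1, -305.0, 183.4]
ee_rot: [-179.8, -4.5, 13.9]
force: [0.2, 0.8, 1.1]
opening: 0.647
```

Emit:
move_arm --steps '[{"tx": 0, "ty": -18, "tz": -15, "turn": 0.18}, {"tx": 0, "ty": 0, "tz": -15, "turn": 0}, {"tx": 0, "ty": 0, "tz": 0, "turn": 0}]'

```text
clock: 13.62
eef_pos: [432.9, -288.0, 214.5]
ee_rot: [-179.0, -4.4, 3.5]
force: [0.0, 0.2, 0.1]
opening: 0.65
```

```bash
python3 - <<'E'
from h import *
s=ctrl.read_state();print(s["eef_pos"],s["ee_rot"],s["opening"],s["joint_positions"])
ci=cam("wrist");im=ctrl.capture("wrist");cv2.imwrite("pics/w7.png",im)
import pickle;pickle.dump((dict(ci[0]),ci[1]),open("ci7","wb"))
for p in([447.6,-287.5,130.7],[501.5,-284.3,56.2],[514.8,-285.7,8],[474,-286,93]):print(proj("wrist",p,ci))
E
```

```text
[ 432.88235655 -287.95805645  214.47939462] [-179.04755988   -4.4181533     3.45602775] 0.6498962472190383 [-38.84083325  -3.03461773 113.79274068   4.00503134  66.66319917
  46.16210438]
[323.18957256 198.37842942]
[324.14993145 130.18911092]
[326.4272692  120.06951767]
[323.82041959 160.43664856]
```

View pics/w7.png

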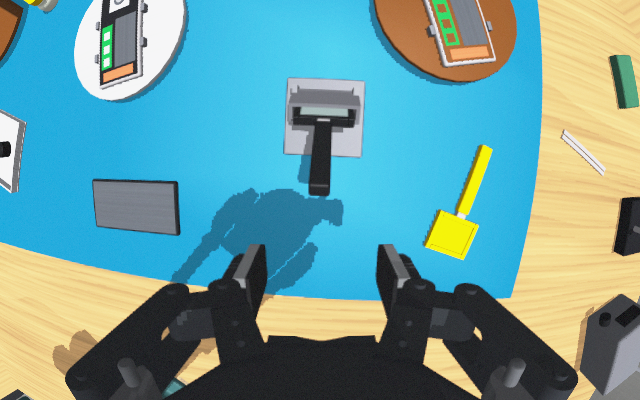

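The wrist view shows the handle end at (319,190), the frame at (322,123) in the grey stand, and the yellow look-alike at (455,235), well clear. Both handle points agree on a shift of about (+4,+2.5) mm from the top estimate.

Emit:
move_arm --steps '[{"tx": 12, "ty": 0, "tz": 20, "turn": 0.03}, {"tx": 8, "ty": 0, "tz": 25, "turn": 0}, {"tx": 0, "ty": 0, "tz": 25, "turn": 0}, {"tx": 0, "ty": 0, "tz": 0, "turn": 0}]'

```text
clock: 14.18
eef_pos: [458.2, -286.6, 142.6]
ee_rot: [-178.9, -4.3, 2.0]
force: [0.2, -0.7, -0.0]
opening: 0.652
```

Emit:
move_arm --steps '[{"tx": 4, "ty": -1, "tz": 25, "turn": 0}, {"tx": 4, "ty": -1, "tz": 20, "turn": 0}, {"tx": 0, "ty": 0, "tz": 10, "turn": 0}, {"tx": 0, "ty": 0, "tz": 0, "turn": 0}]'

```text
clock: 14.68
eef_pos: [472.2, -285.7, 90.4]
ee_rot: [-179.1, -4.5, 2.2]
force: [0.3, -0.0, -0.5]
opening: 0.652
```

```bash
python3 - <<'E'
from h import *
s=ctrl.read_state();print(s["eef_pos"],s["ee_rot"],s["opening"])
ci=cam("wrist");im=ctrl.capture("wrist");cv2.imwrite("pics/w8.png",im)
# fingers and handle along rows
g=im.max(2)
for v in (180,200,220,240,260,270): print(v,''.join('#' if x<70 else '.' for x in g[v,240:400:2]))
for z in (131,106): print(proj("wrist",[451.5,-285,131],ci),proj("wrist",[505.5,-282,56],ci))
E
```

```text
[ 472.20633383 -285.6666193    90.43818677] [-179.10637747   -4.50240429    2.18640182] 0.6520012406440758
180 ................#################################################...............
200 ................................###############.................................
220 ...............................################.................................
240 ..............................#################.................................
260 #......######.................#################......................######.....
270 .....#########...............##################......................#########..
[315.33095399 337.14171596] [317.61577748 182.98439238]
[315.33095399 337.14171596] [317.61577748 182.98439238]
```

Emit:
move_arm --steps '[{"tx": 0, "ty": -2.8, "tz": 2, "turn": 0}, {"tx": 0, "ty": 0, "tz": 0, "turn": 0}]'

```text
clock: 14.98
eef_pos: [473.5, -283.8, 90.9]
ee_rot: [-179.3, -4.7, 2.2]
force: [-0.3, 0.2, 0.2]
opening: 0.651
```

Emit:
move_arm --steps '[{"tx": 0, "ty": 0, "tz": 0, "turn": 0}, {"tx": 0, "ty": 0, "tz": 0, "turn": 0}, {"tx": 0, "ty": 0, "tz": 0, "turn": 0}, {"tx": 0, "ty": 0, "tz": 0, "turn": 0}, {"tx": 0, "ty": 0, "tz": 0, "turn": 0}]' --hand -1 --force 60

```text
clock: 15.6
eef_pos: [473.8, -284.8, 92.2]
ee_rot: [-179.4, -4.8, 2.2]
force: [-0.1, -0.9, 0.8]
opening: 0.178
```

Emit:
move_arm --steps '[{"tx": -4.7, "ty": 0, "tz": -8.8, "turn": 0}, {"tx": -4.7, "ty": 0, "tz": -8.8, "turn": 0}]'

```text
clock: 15.85
eef_pos: [462.4, -284.7, 108.9]
ee_rot: [-179.3, -4.7, 2.2]
force: [-0.2, -0.1, -0.9]
opening: 0.178
```

Emit:
move_arm --steps '[{"tx": -5, "ty": 0, "tz": -8.8, "turn": 0}, {"tx": -5, "ty": 0, "tz": -8.8, "turn": 0}, {"tx": -5, "ty": 0, "tz": -8.8, "turn": 0}, {"tx": -5, "ty": 0, "tz": -8.8, "turn": 0}]'

```text
clock: 16.35
eef_pos: [437.4, -285.9, 145.2]
ee_rot: [-179.3, -4.7, 2.2]
force: [-0.5, -0.2, -0.5]
opening: 0.173
```

The loupe is out of the pocket. Since the tool can't tilt, I'll level the loupe by pivoting it in the pads, pressing its underside on the stand's fixed rim from above with a light grip.

Emit:
move_arm --steps '[{"tx": 12, "ty": 0, "tz": 1, "turn": 0}, {"tx": 12, "ty": -1, "tz": 1, "turn": 0}, {"tx": 0, "ty": 0, "tz": 10, "turn": 0}, {"tx": 0, "ty": 0, "tz": 0, "turn": 0}]' --force 30

```text
clock: 16.85
eef_pos: [464.2, -283.7, 134.9]
ee_rot: [-179.3, -4.7, 2.2]
force: [0.6, 0.6, -0.6]
opening: 0.173
```

```bash
python3 - <<'E'
from h import *
s=ctrl.read_state();print(s["eef_pos"],s["ee_rot"],s["opening"],s["force"])
im=ctrl.capture("scene");cv2.imwrite("pics/s9.png",im);w=ctrl.capture("wrist");cv2.imwrite("pics/w9.png",w)
u,v=proj("scene",[500,-284,60]).astype(int);print(u,v)
a=cv2.resize(im[v-40:v+40,u-40:u+40],(400,400),interpolation=cv2.INTER_CUBIC)
b=cv2.resize(w[50:350,170:470],(400,400));cv2.imwrite("pics/c9.png",np.hstack([a,b]))
E
```

```text
[ 464.21623344 -283.67876192  134.87149466] [-179.29770495   -4.74428389    2.21145299] 0.17305329803948008 [ 0.59249138  0.61979236 -0.57303702]
261 172
```

View pics/c9.png

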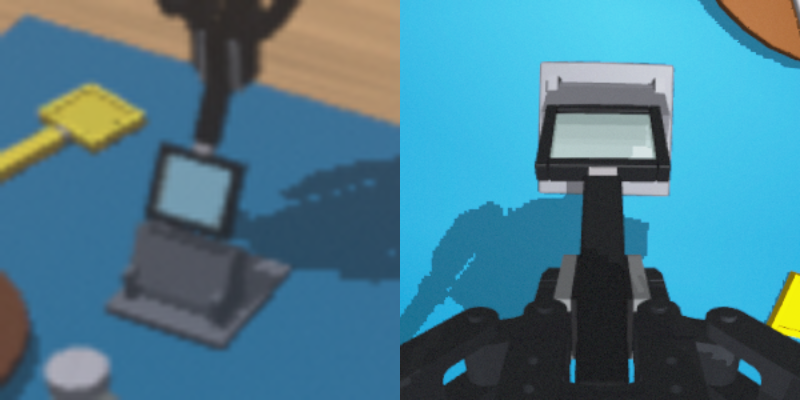

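```bash
python3 - <<'E'
from h import *
ci=cam("wrist");s=ctrl.read_state()
L,r=tri([ray("scene",260.4,170.4),ray("wrist",322.3,152,ci)]);print("lens",L.round(1),np.round(r,1))
Rt=R.from_euler("xyz",s["ee_rot"],degrees=True).as_matrix();G=s["eef_pos"]+Rt@[0,0,-18.7];print("G",G.round(1),np.linalg.norm(L-G),"elev",np.degrees(np.arctan2(G[2]-L[2],np.hypot(*(L-G)[:2]))))
print("wrist rays at rim px z=50:",onz("wrist",322,113,50,ci).round(1),"edges",onz("wrist",290,113,50,ci).round(1),onz("wrist",357,113,50,ci).round(1))
a,b=[onz("wrist",*p,L[2]-20,ci) for p in[(282.5,128.8),(365,130.3)]];print("far corner width",np.linalg.norm(a-b))
a,b=[onz("wrist",*p,L[2]+20,ci) for p in[(272.8,181),(371,181)]];print("near",np.linalg.norm(a-b))
E
```

```text
lens [ 514.3 -280.3   79.2] [3. 3.]
G [ 463.1 -284.6  154.6] 91.27334899690531 elev 55.761526767344385
wrist rays at rim px z=50: [ 544.7 -281.1   50. ] edges [ 544. -257.   50.] [ 546.  -307.4   50. ]
far corner width 59.86295603592341
near 59.6556629541541
```

Emit:
move_arm --steps '[{"tx": 8, "ty": 0, "tz": 0, "turn": 0}, {"tx": 8, "ty": 0, "tz": 0, "turn": 0}, {"tx": -1, "ty": 0, "tz": 10, "turn": 0}, {"tx": -1, "ty": 0, "tz": 8, "turn": 0}, {"tx": 0, "ty": 0, "tz": 0, "turn": 0}]'

```text
clock: 17.58
eef_pos: [481.0, -283.4, 117.8]
ee_rot: [-179.4, -4.8, 2.2]
force: [-0.7, 0.8, -0.5]
opening: 0.18
```

Emit:
move_arm --steps '[{"tx": -1, "ty": 0, "tz": 10, "turn": 0}, {"tx": -1, "ty": 0, "tz": 10, "turn": 0}]'

```text
clock: 17.82
eef_pos: [484.2, -285.0, 99.8]
ee_rot: [-179.6, -5.3, 2.1]
force: [3.0, 0.8, 8.4]
opening: 0.182
```

Emit:
move_arm --steps '[{"tx": -2, "ty": 0, "tz": 10, "turn": 0}, {"tx": -2, "ty": 0, "tz": 10, "turn": 0}]'

```text
clock: 18.08
eef_pos: [489.7, -288.2, 84.9]
ee_rot: [180.0, -6.2, 2.0]
force: [3.6, 0.8, 9.4]
opening: 0.175
```

Emit:
move_arm --steps '[{"tx": -2, "ty": 0, "tz": 10, "turn": 0}, {"tx": -2, "ty": 0, "tz": 10, "turn": 0}]'

```text
clock: 18.32
eef_pos: [490.7, -290.4, 72.0]
ee_rot: [179.8, -6.5, 2.1]
force: [-31.4, 6.6, 48.9]
opening: 0.179
```

Emit:
move_arm --steps '[{"tx": 0, "ty": 0, "tz": -6, "turn": 0}, {"tx": 0, "ty": 0, "tz": 0, "turn": 0}]'

```text
clock: 18.58
eef_pos: [489.7, -290.7, 78.5]
ee_rot: [179.8, -6.5, 2.1]
force: [-0.1, -0.2, -0.6]
opening: 0.18
```

```bash
cat > lens.py <<'E'
from h import *
def look(tag,near_w=None):
    s=ctrl.read_state();ci=cam("wrist");w=ctrl.capture("wrist");sc=ctrl.capture("scene")
    cv2.imwrite(f"pics/w{tag}.png",w);cv2.imwrite(f"pics/s{tag}.png",sc)
    Rt=R.from_euler("xyz",s["ee_rot"],degrees=True).as_matrix();G=s["eef_pos"]+Rt@[0,0,-18.7]
    print("tcp",s["eef_pos"].round(1),s["ee_rot"].round(1),"F",s["force"].round(1),"op",round(s["opening"],3),"G",G.round(1))
    return s,ci,w,sc,Rt,G
E
python3 - <<'E'
from lens import *
s,ci,w,sc,Rt,G=look("10")
Rm=w.astype(int)
for e in (0,20,30,40,50,60): 
    print(e,"lens exp px",proj("wrist",G+91*np.array([np.cos(np.radians(e)),0.04,-np.sin(np.radians(e))]),ci).round(0), "scene",proj("scene",G+91*np.array([np.cos(np.radians(e)),0.04,-np.sin(np.radians(e))])).round(0))
print("col322 wrist rows BGR");
for v in range(40,260,6): print(v,Rm[v,322],Rm[v,300],end=' | ')
E
```

```text
tcp [ 489.7 -290.7   78.5] [179.8  -6.5   2.1] F [-0.1 -0.2 -0.6] op 0.18 G [ 487.6 -290.7   97.1]
0 lens exp px [319.  70.] scene [246. 176.]
20 lens exp px [319.  95.] scene [248. 183.]
30 lens exp px [319. 111.] scene [250. 186.]
40 lens exp px [318. 128.] scene [252. 187.]
50 lens exp px [318. 147.] scene [254. 188.]
60 lens exp px [317. 166.] scene [256. 188.]
col322 wrist rows BGR
40 [239 210  77] [240 211  82] | 46 [240 211  82] [240 209  82] | 52 [240 213  86] [241 214  85] | 58 [241 214  83] [241 212  84] | 64 [241 214  86] [241 214  87] | 70 [242 216  92] [241 215  86] | 76 [242 216  87] [241 214  85] | 82 [242 215  87] [241 214  86] | 88 [241 215  86] [241 213  82] | 94 [241 213  85] [240 213  83] | 100 [240 213  84] [240 212  82] | 106 [44 43 43] [46 43 44] | 112 [191 192 168] [187 190 165] | 118 [198 199 170] [194 193 166] | 124 [220 220 200] [221 221 201] | 130 [223 222 205] [221 221 204] | 136 [223 224 205] [222 223 205] | 142 [223 222 205] [223 223 204] | 148 [213 214 189] [215 215 194] | 154 [151 151 136] [158 158 143] | 160 [49 47 44] [50 46 47] | 166 [219 217 218] [39 35 32] | 172 [37 33 36] [59 55 53] | 178 [46 43 39] [152 143 141] | 184 [48 46 43] [91 85 85] | 190 [44 44 43] [87 82 81] | 196 [48 43 42] [90 86 84] | 202 [46 47 43] [108 100 100] | 208 [47 44 44] [123 118 115] | 214 [44 43 40] [125 118 115] | 220 [47 46 44] [126 117 117] | 226 [49 46 45] [122 116 114] | 232 [43 41 40] [122 116 113] | 238 [48 44 40] [121 117 114] | 244 [49 49 44] [102 100  97] | 250 [43 40 38] [100  99  98] | 256 [36 35 35] [76 73 73] |
```

Emit:
move_arm --steps '[{"tx": 2, "ty": -3, "tz": -17, "turn": 0}, {"tx": 2, "ty": -3, "tz": -17, "turn": 0}, {"tx": -16, "ty": 0, "tz": -2, "turn": 0}, {"tx": -17, "ty": 0, "tz": -2, "turn": 0}, {"tx": 0, "ty": 0, "tz": 0, "turn": 0}]'

```text
clock: 19.3
eef_pos: [452.5, -284.0, 113.1]
ee_rot: [179.9, -6.3, 2.1]
force: [-0.8, 0.2, -1.4]
opening: 0.176
```

Emit:
move_arm --steps '[{"tx": -1.5, "ty": 0, "tz": 8, "turn": 0}, {"tx": -1.5, "ty": 0, "tz": 8, "turn": 0}]' --force 25

```text
clock: 19.55
eef_pos: [453.5, -285.7, 98.4]
ee_rot: [179.7, -6.7, 2.0]
force: [1.5, -0.4, 6.2]
opening: 0.179
```

Emit:
move_arm --steps '[{"tx": -2.5, "ty": -1, "tz": 8, "turn": 0}, {"tx": -2.5, "ty": -1, "tz": 8, "turn": 0}]'

```text
clock: 19.8
eef_pos: [455.0, -286.6, 84.4]
ee_rot: [179.4, -7.2, 2.0]
force: [-0.1, -0.9, 6.8]
opening: 0.178
```

Emit:
move_arm --steps '[{"tx": -2.5, "ty": -1, "tz": 8, "turn": 0}, {"tx": -2.5, "ty": -1, "tz": 8, "turn": 0}]'

```text
clock: 20.05
eef_pos: [456.3, -287.5, 70.5]
ee_rot: [179.1, -7.7, 1.9]
force: [-2.1, 0.7, 7.7]
opening: 0.175
```

```bash
cat >> lens.py <<'E'
def glass(s,ci,w,G,Rt):
    # far and near edge rows of the glass/frame at the handle column; elevation from the wrist view with known distances from grip
    es=np.radians(np.arange(-30,70,.5));
    ax=lambda e:Rt@np.array([np.cos(e),0,np.sin(e)])
    px=np.array([proj("wrist",G+91*ax(e),ci) for e in es])
    m=(w.min(2)>130)&(w[...,0].astype(int)-w[...,2]<45)
    m[:, :250]=0;m[:,400:]=0;m[250:]=0
    c=blob(m,px[len(es)//2],300);x,y,ww,h=cv2.boundingRect(c);cc=cv2.moments(c);c0=(cc["m10"]/cc["m00"],cc["m01"]/cc["m00"])
    e=es[np.argmin(abs(px[:,1]-c0[1]))];a=ax(e)
    print("glass",c0,(x,y,ww,h),"elev below level",np.degrees(np.arcsin(-a[2])));return c0
E
python3 - <<'E'
from lens import *
s,ci,w,sc,Rt,G=look("11");glass(s,ci,w,G,Rt)
E
```

```text
tcp [ 456.3 -287.5   70.5] [179.1  -7.7   1.9] F [-2.1  0.7  7.7] op 0.175 G [ 453.8 -287.3   89. ]
glass (320.89593206951025, 108.05733280674038) (274, 79, 95, 59) elev below level 27.328667449151094
```

Emit:
move_arm --steps '[{"tx": -2.5, "ty": -1, "tz": 8, "turn": 0}, {"tx": -2.5, "ty": -1, "tz": 8, "turn": 0}]'

```text
clock: 20.4
eef_pos: [456.1, -287.7, 55.4]
ee_rot: [178.9, -7.9, 1.9]
force: [-1.6, -0.5, 7.1]
opening: 0.177
```

Emit:
move_arm --steps '[{"tx": -2.5, "ty": -1, "tz": 7, "turn": 0}, {"tx": -2, "ty": -1, "tz": 5, "turn": 0}]'

```text
clock: 20.65
eef_pos: [454.2, -287.6, 43.7]
ee_rot: [178.8, -8.0, 2.0]
force: [-1.2, -1.3, 6.7]
opening: 0.177
```

```bash
python3 - <<'E'
from lens import *
s,ci,w,sc,Rt,G=look("12");glass(s,ci,w,G,Rt)
E
```

```text
tcp [ 454.2 -287.6   43.7] [178.8  -8.    2. ] F [-1.2 -1.3  6.7] op 0.177 G [ 451.5 -287.3   62.3]
glass (321.7178500925982, 85.24279056515456) (267, 46, 110, 79) elev below level 11.494319417235321
```

Emit:
move_arm --steps '[{"tx": -2, "ty": 0, "tz": 5, "turn": 0}, {"tx": -1, "ty": 0, "tz": 3, "turn": 0}, {"tx": 0, "ty": 0, "tz": 0, "turn": 0}]'

```text
clock: 21.12
eef_pos: [453.6, -288.4, 36.0]
ee_rot: [178.8, -8.1, 2.0]
force: [-1.0, 0.8, 5.4]
opening: 0.18
```

```bash
cat >> lens.py <<'E'
def quad(w,ci,c0,Rt,G):
    """glass quad corners -> world lines; elevation of the glass plane from PnP of the glass rectangle"""
    m=(w.min(2)>130)&(w[...,0].astype(int)-w[...,2]<45);m[:,:250]=0;m[:,400:]=0;m[250:]=0
    c=blob(m,c0,300);T=np.array(ci[0]["camera_from_world"])
    d=np.array([T[:3,:3]@ray("wrist",*p,ci)[1] for p in c[:,0].astype(float)]);n=(d[:,:2]/d[:,2:]).astype(np.float32)
    h=cv2.convexHull(n);ap=cv2.approxPolyN(h,4) if hasattr(cv2,"approxPolyN") else cv2.minAreaRect(h)
    q=np.array(ap).reshape(-1,2).astype(np.float64);ctr=q.mean(0)
    q=np.array(sorted(q,key=lambda p:np.arctan2(*(p-ctr)[::-1])))  # TL,TR,BR,BL
    print("widths",np.linalg.norm(q[1]-q[0]),np.linalg.norm(q[2]-q[3]),"h",np.linalg.norm(q[3]-q[0]))
    for W,H in((50,40),(52,42),(48,38)):
        O=np.array([[-W/2,-H/2,0],[W/2,-H/2,0],[W/2,H/2,0],[-W/2,H/2,0]])
        n_,rv,tv,er=cv2.solvePnPGeneric(O,q.reshape(-1,1,2),np.eye(3),None,flags=cv2.SOLVEPNP_IPPE)
        for r_,t_,e_ in zip(rv,tv,er):
            M=T[:3,:3].T@cv2.Rodrigues(r_)[0];P=T[:3,:3].T@(t_.ravel()-T[:3,3])
            print(W,"lens",P.round(1),"normal",M[:,2].round(3),"long axis",M[:,1].round(3),"err",e_.ravel().round(4),"dist",np.linalg.norm(P-G).round(1))
E
python3 - <<'E'
from lens import *
s,ci,w,sc,Rt,G=look("13");c0=glass(s,ci,w,G,Rt);quad(w,ci,c0,Rt,G)
E
```

```text
tcp [ 453.6 -288.4   36. ] [178.8  -8.1   2. ] F [-1.   0.8  5.4] op 0.18 G [ 450.9 -288.1   54.5]
glass (320.4470215396402, 79.60812481498894) (263, 37, 117, 86) elev below level -37.07465421194883
widths 0.4090097976063846 0.3879020446428307 h 0.32877890820870975
50 lens [ 538.9 -285.6   55.9] normal [-0.065  0.009 -0.998] long axis [-0.997 -0.04   0.065] err [0.0022] dist 88.1
50 lens [ 537.1 -285.4   55.6] normal [ 0.564 -0.028 -0.825] long axis [-0.825 -0.047 -0.562] err [0.0115] dist 86.3
52 lens [ 540.5 -285.6   50.6] normal [-0.091  0.005 -0.996] long axis [-0.995 -0.039  0.091] err [0.0027] dist 89.7
52 lens [ 538.4 -285.4   50.3] normal [ 0.586 -0.024 -0.81 ] long axis [-0.81  -0.046 -0.584] err [0.0121] dist 87.6
48 lens [ 537.4 -285.5   61.1] normal [-0.034  0.013 -0.999] long axis [-0.999 -0.041  0.033] err [0.0015] dist 86.8
48 lens [ 535.8 -285.3   60.9] normal [ 0.538 -0.032 -0.843] long axis [-0.843 -0.047 -0.536] err [0.0108] dist 85.2
```

Emit:
move_arm --steps '[{"tx": -1, "ty": 0, "tz": 4, "turn": 0}, {"tx": 0, "ty": 0, "tz": 0, "turn": 0}]'

```text
clock: 21.48
eef_pos: [453.6, -288.6, 32.3]
ee_rot: [178.8, -8.1, 2.1]
force: [-1.9, 0.1, 5.6]
opening: 0.178
```

Emit:
move_arm --steps '[{"tx": 0, "ty": 0, "tz": 0, "turn": 0}, {"tx": 0, "ty": 0, "tz": 0, "turn": 0}, {"tx": 0, "ty": 0, "tz": -10, "turn": 0}, {"tx": 0, "ty": 0, "tz": -30, "turn": 0}, {"tx": 0, "ty": 0, "tz": -45, "turn": 0}, {"tx": 0, "ty": 0, "tz": -50, "turn": 0}, {"tx": 0, "ty": 0, "tz": 0, "turn": 0}]' --force 100

```text
clock: 22.35
eef_pos: [429.9, -283.9, 166.1]
ee_rot: [179.2, -7.3, 2.2]
force: [-0.5, -0.1, -0.2]
opening: 0.165
```

```bash
python3 - <<'E'
from lens import *
s,ci,w,sc,Rt,G=look("14");print(s["joint_positions"].round(1));quad(w,ci,(320,80),Rt,G)
E
```

```text
tcp [ 429.9 -283.9  166.1] [179.2  -7.3   2.2] F [-0.5 -0.1 -0.2] op 0.165 G [ 427.5 -283.7  184.6]
[-39.1  -3.5 119.8   5.   57.8  46.4]
widths 0.4149224300327593 0.39687531821358885 h 0.3381481087523222
50 lens [ 515.3 -280.7  187.1] normal [-0.046 -0.005 -0.999] long axis [-0.998 -0.036  0.046] err [0.0008] dist 87.9
50 lens [ 513.6 -280.7  187. ] normal [ 0.533  0.001 -0.846] long axis [-0.845 -0.037 -0.533] err [0.0122] dist 86.2
52 lens [ 516.8 -280.8  181.9] normal [-0.075 -0.007 -0.997] long axis [-0.997 -0.035  0.075] err [0.0014] dist 89.4
52 lens [ 514.8 -280.8  181.8] normal [ 0.558  0.002 -0.83 ] long axis [-0.829 -0.037 -0.557] err [0.0129] dist 87.4
48 lens [ 513.8 -280.7  192.3] normal [-0.011 -0.003 -1.   ] long axis [-0.999 -0.036  0.011] err [0.0001] dist 86.8
48 lens [ 512.4 -280.7  192.2] normal [ 0.503 -0.002 -0.864] long axis [-0.864 -0.038 -0.503] err [0.0114] dist 85.3
```

Emit:
move_arm --steps '[{"tx": 17.5, "ty": -27, "tz": 2.3, "turn": 0}, {"tx": 17.5, "ty": -27, "tz": 2.3, "turn": 0}, {"tx": 17.5, "ty": -27, "tz": 2.3, "turn": 0}, {"tx": 17.5, "ty": -27, "tz": 2.3, "turn": 0}, {"tx": 17.5, "ty": -27, "tz": 2.3, "turn": 0}, {"tx": 17.5, "ty": -27, "tz": 2.3, "turn": 0}, {"tx": 17.5, "ty": -27, "tz": 2.3, "turn": 0}, {"tx": 17.5, "ty": -27, "tz": 2.3, "turn": 0}, {"tx": 17.5, "ty": -27, "tz": 2.3, "turn": 0}, {"tx": 10, "ty": -20, "tz": 1, "turn": 0}, {"tx": 0, "ty": 0, "tz": 0, "turn": 0}]'

```text
clock: 23.82
eef_pos: [570.7, 1.5, 125.4]
ee_rot: [-179.6, -3.9, 2.1]
force: [-0.1, -0.1, -0.9]
opening: 0.169
```

```bash
python3 - <<'E'
from lens import *
s,ci,w,sc,Rt,G=look("15");print(s["joint_positions"].round(1))
hsv=cv2.cvtColor(w,cv2.COLOR_BGR2HSV)
m=(hsv[...,1]<40)&(hsv[...,2]>185);m[250:]=0
n,l,st,c=cv2.connectedComponentsWithStats(m.astype(np.uint8))
for k in range(1,n):
    if st[k,4]>60: print(st[k],c[k].round(1))
print("cam exp",proj("wrist",[683,-0.5,33],ci))
# old wrist view of the bare camera, before transport (w4): pose then
E
```

```text
tcp [570.7   1.5 125.4] [-179.6   -3.9    2.1] F [-0.1 -0.1 -0.9] op 0.169 G [569.5   1.3 144.1]
[ -2.8   6.6 113.8   0.9  55.7  84.7]
[29  0 11 73 84] [33.1 35.1]
[ 362   37   88  205 8501] [413.  141.2]
[612  36  23  44 721] [623.2  57.2]
[ 265   40   95   82 2510] [283.7  76.9]
[369  41   8  52 209] [373.5  60.7]
[ 307   48   51   48 1964] [332.1  71.8]
[ 225   67   67  141 4445] [254.2 155.1]
[ 1 74 28 49 81] [ 21.4 104.3]
[339 107  38  15 475] [358.4 114.2]
[306 137  31  15 450] [320.8 144. ]
[  41  207   62   43 1295] [ 68.8 235.6]
cam exp [329.52743534  71.29096222]
```

```bash
python3 - <<'E'
from h import *
a=proj("scene",[515.3,-280.7,187]);b=proj("scene",[660,4,140]);print(a,b)
o=[]
for f,p in(("pics/s14.png",a),("pics/s15.png",b)):
    im=cv2.imread(f);u,v=p.astype(int)
    o.append(cv2.resize(im[v-33:v+33,u-33:u+33],(396,396),interpolation=cv2.INTER_CUBIC))
w=cv2.imread("pics/w15.png")[20:220,170:470]
cv2.imwrite("pics/c15.png",np.vstack([np.hstack(o),cv2.copyMakeBorder(w,0,0,0,492,cv2.BORDER_CONSTANT)]))
E
```

```text
[256.5285997  142.53783523] [317.99998719 209.14144432]
```

View pics/c15.png

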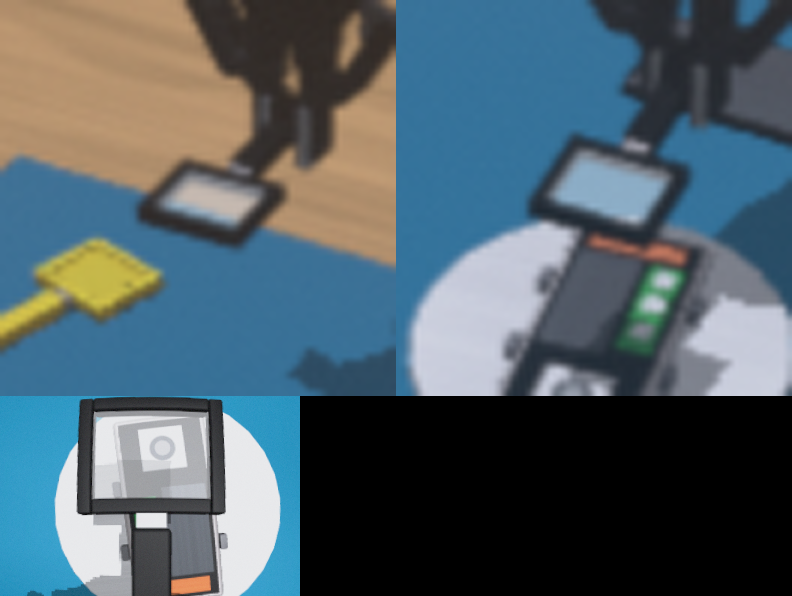

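The picture shows the loupe close to level in both scene crops. The bare camera ring is visible through the glass at wrist (332,71). I'll triangulate the frame corners.

```bash
python3 - <<'E'
from lens import *
ci=cam("wrist");s=ctrl.read_state()
C=onz("wrist",332,71,33,ci);print("camera spot",C.round(1))
pr={"hand-y":((313.8,198.8),(394,136)),"hand+y":((333,204),(248,135)),"far+y":((327.2,215.2),(250,26)),"far-y":((306.3,210.2),(392,27)),"glass":((320,206.7),(323,72))}
P={}
for k,(a,b) in pr.items():
    P[k],r=tri([ray("scene",*a),ray("wrist",*b,ci)]);print(k,P[k].round(1),np.round(r,1))
h=(P["hand-y"]+P["hand+y"])/2;f=(P["far-y"]+P["far+y"])/2;d=f-h
print("len",np.linalg.norm(d),"droop",np.degrees(np.arcsin(-d[2]/np.linalg.norm(d))),"ctr",((h+f)/2).round(1))
e=P["hand+y"]-P["hand-y"];e2=P["far+y"]-P["far-y"];print(np.linalg.norm(e),np.linalg.norm(e2),"roll",np.degrees(e[2]/60),np.degrees(e2[2]/60))
# glass PnP outer frame 60x50
T=np.array(ci[0]["camera_from_world"])
for nm,q in(("outer",[(250,26),(392,27),(394,136),(248,135)]),):
    dd=np.array([T[:3,:3]@ray("wrist",*p,ci)[1] for p in q]);n=dd[:,:2]/dd[:,2:]
    O=np.array([[-30,-25,0],[30,-25,0],[30,25,0],[-30,25,0]],float)
    _,rv,tv,er=cv2.solvePnPGeneric(O,n.reshape(-1,1,2),np.eye(3),None,flags=cv2.SOLVEPNP_IPPE)
    for r_,t_,e_ in zip(rv,tv,er):
        M=T[:3,:3].T@cv2.Rodrigues(r_)[0];print("PnP",(T[:3,:3].T@(t_.ravel()-T[:3,3])).round(1),M[:,2].round(3),M[:,1].round(3),e_.ravel())
E
```

```text
camera spot [682.8  -3.9  33. ]
hand-y [631.7 -26.1 145.4] [2.4 2.4]
hand+y [629.8  33.5 146.3] [1.6 1.6]
far+y [677.4  36.9 144.7] [3.3 3.3]
far-y [680.4 -24.4 142.3] [2.7 2.7]
glass [656.1   4.8 146.6] [3. 3.]
len 48.324159516431905 droop 2.8462828321637086 ctr [654.8   5.  144.7]
59.5840999660456 61.48865138024522 roll 0.8926580997249657 2.290969773227613
PnP [656.    2.6 146.7] [-0.179  0.021 -0.984] [-0.983 -0.036  0.178] [0.0055582]
PnP [652.7   2.8 146.4] [ 0.541  0.004 -0.841] [-0.841 -0.026 -0.541] [0.02035608]
```

Emit:
move_arm --steps '[{"tx": 9, "ty": 4, "tz": 4, "turn": 0}, {"tx": 9, "ty": 3.5, "tz": 4, "turn": 0}, {"tx": 6, "ty": 0, "tz": 4, "turn": 0}, {"tx": 0, "ty": 0, "tz": 5, "turn": 0}, {"tx": 0, "ty": 0, "tz": 0, "turn": 0}]'

```text
clock: 24.55
eef_pos: [596.1, -9.8, 108.0]
ee_rot: [-179.7, -3.8, 1.8]
force: [-0.1, 0.0, -0.7]
opening: 0.169
```

Emit:
move_arm --steps '[{"tx": 1, "ty": -3, "tz": 7, "turn": 0}, {"tx": 0, "ty": -2, "tz": 6, "turn": 0}, {"tx": 0, "ty": 0, "tz": 0, "turn": 0}]'

```text
clock: 24.92
eef_pos: [597.5, -4.0, 94.2]
ee_rot: [-179.7, -3.8, 1.8]
force: [-0.1, 0.4, -0.7]
opening: 0.172
```

```bash
python3 - <<'E'
from lens import *
s,ci,w,sc,Rt,G=look("16")
t=ctrl.capture("top");cv2.imwrite("pics/t16.png",t)
L=s["eef_pos"]+[84.8,2,20];print("lens est",L.round(1))
print("wrist proj lens",proj("wrist",L,ci),"cam",proj("wrist",[683,-3,33],ci),"top lens",proj("top",L),"scene lens",proj("scene",L))
g=cv2.cvtColor(w,cv2.COLOR_BGR2GRAY)
# frame: dark extents along the lens row and column
u,v=proj("wrist",L,ci).astype(int)
print("row",v,[ (x,int(g[v,x])) for x in range(u-90,u+91,3)])
print("col",u,[ (y,int(g[y,u])) for y in range(0,190,4)])
# ring of the camera: bright plate seen through glass
x0,y0=max(u-50,0),max(v-40,0)
e=cv2.HoughCircles(cv2.resize(g[y0:v+40,x0:u+50],None,fx=3,fy=3,interpolation=cv2.INTER_CUBIC),cv2.HOUGH_GRADIENT,1,60,param1=80,param2=15,minRadius=15,maxRadius=60)
print(None if e is None else [(c[0]/3+x0,c[1]/3+y0,c[2]/3) for c in e[0][:3]])
E
```

```text
tcp [597.5  -4.   94.2] [-179.7   -3.8    1.8] F [-0.1  0.4 -0.7] op 0.172 G [596.2  -4.1 112.9]
lens est [682.3  -2.  114.2]
wrist proj lens [321.78600841  78.08003606] cam [323.86606605  99.63814599] top lens [292.26486053 158.73181288] scene lens [312.43015904 220.29411123]
row 78 [(231, 129), (234, 128), (237, 152), (240, 233), (243, 233), (246, 232), (249, 49), (252, 54), (255, 62), (258, 59), (261, 20), (264, 171), (267, 192), (270, 204), (273, 159), (276, 161), (279, 159), (282, 160), (285, 161), (288, 160), (291, 159), (294, 162), (297, 189), (300, 207), (303, 217), (306, 216), (309, 218), (312, 217), (315, 215), (318, 215), (321, 216), (324, 215), (327, 216), (330, 216), (333, 214), (336, 215), (339, 217), (342, 215), (345, 208), (348, 159), (351, 169), (354, 174), (357, 175), (360, 177), (363, 175), (366, 173), (369, 232), (372, 217), (375, 231), (378, 153), (381, 30), (384, 66), (387, 63), (390, 59), (393, 43), (396, 233), (399, 233), (402, 233), (405, 234), (408, 232), (411, 233)]
col 321 [(0, 131), (4, 134), (8, 134), (12, 135), (16, 136), (20, 105), (24, 48), (28, 57), (32, 30), (36, 151), (40, 209), (44, 233), (48, 233), (52, 233), (56, 234), (60, 233), (64, 226), (68, 175), (72, 158), (76, 216), (80, 216), (84, 213), (88, 173), (92, 216), (96, 216), (100, 216), (104, 215), (108, 198), (112, 175), (116, 216), (120, 214), (124, 61), (128, 70), (132, 72), (136, 56), (140, 232), (144, 233), (148, 234), (152, 64), (156, 67), (160, 71), (164, 70), (168, 70), (172, 72), (176, 71), (180, 70), (184, 72), (188, 70)]
[(np.float64(323.5), np.float64(99.83333206176758), np.float32(14.599999))]
```

Through the glass the camera ring sits at wrist (323.5,99.8), exactly where (683,-3,33) projects, and the glass centre is on the expected pixel. One numeric check of the droop.

```bash
python3 - <<'E'
from lens import *
ci=cam("wrist");s=ctrl.read_state();T=np.array(ci[0]["camera_from_world"])
w=cv2.imread("pics/w16.png");g=cv2.cvtColor(w,cv2.COLOR_BGR2GRAY).astype(int)
# inner opening: scan outward from the lens centre to the dark frame (g<90 run of 3)
def edge(u,v,du,dv):
    for k in range(200):
        p=[(int(round(u+du*(k+j))),int(round(v+dv*(k+j)))) for j in range(3)]
        if all(0<=y<400 and g[y,x]<95 for x,y in p): return u+du*k,v+dv*k
side={ "L":[edge(300,v,-1,0) for v in range(45,115,3)],"R":[edge(340,v,1,0) for v in range(45,115,3)],
 "T":[edge(u,60,0,-1) for u in range(275,370,4)],"B":[edge(u,116,0,1) for u in range(275,370,4)]}
ln={}
for k,pp in side.items():
    pp=[p for p in pp if p]
    d=np.array([T[:3,:3]@ray("wrist",*p,ci)[1] for p in pp]);n=d[:,:2]/d[:,2:]
    for _ in range(4):
        vx,vy,x,y=cv2.fitLine(n.astype(np.float32),cv2.DIST_HUBER,0,1e-4,1e-4).ravel();r=np.abs((n[:,0]-x)*vy-(n[:,1]-y)*vx);n=n[r<=max(np.median(r)*2.5,1e-3)]
    ln[k]=np.array([vy,-vx,-(vy*x-vx*y)]);print(k,len(n),r.max().round(4))
X=lambda a,b:(lambda p:p[:2]/p[2])(np.cross(ln[a],ln[b]))
q=np.array([X("L","T"),X("R","T"),X("R","B"),X("L","B")],float)
print("widths",np.linalg.norm(q[1]-q[0]),np.linalg.norm(q[2]-q[3]))
for W,H in((52,42),(50,40),(48,38)):
    O=np.array([[-W/2,-H/2,0],[W/2,-H/2,0],[W/2,H/2,0],[-W/2,H/2,0]],float)
    _,rv,tv,er=cv2.solvePnPGeneric(O,q.reshape(-1,1,2),np.eye(3),None,flags=cv2.SOLVEPNP_IPPE)
    M=T[:3,:3].T@cv2.Rodrigues(rv[0])[0];print(W,(T[:3,:3].T@(tv[0].ravel()-T[:3,3])).round(1),"axis",M[:,1].round(3),"n",M[:,2].round(3),er[0].ravel())
E
```

```text
L 14 0.0011
R 17 0.0009
T 15 0.0015
B 24 0.0024
widths 0.42120364871120647 0.3985004272256957
52 [685.4  -1.7 107. ] axis [-0.991 -0.031  0.13 ] n [-0.131  0.016 -0.991] [0.00206919]
50 [684.3  -1.8 112.2] axis [-0.994 -0.031  0.101] n [-0.101  0.018 -0.995] [0.00138615]
48 [683.1  -1.8 117.4] axis [-0.997 -0.031  0.064] n [-0.065  0.021 -0.998] [0.00056478]
```

The droop estimates are about 3 to 6°, because the tool's tilt relaxed during transport. Fast inward moves tilt the tool back, so I'll trim: raise, go in fast, then return slowly.

Emit:
move_arm --steps '[{"tx": 0, "ty": 0, "tz": -10, "turn": 0}, {"tx": 0, "ty": 0, "tz": -10, "turn": 0}, {"tx": 0, "ty": 0, "tz": -10, "turn": 0}, {"tx": -45, "ty": 0, "tz": -3, "turn": 0}, {"tx": -45, "ty": 0, "tz": -3, "turn": 0}, {"tx": -45, "ty": 0, "tz": -3, "turn": 0}, {"tx": 0, "ty": 0, "tz": 0, "turn": 0}, {"tx": 0, "ty": 0, "tz": 0, "turn": 0}]'

```text
clock: 26.08
eef_pos: [461.4, -9.4, 132.9]
ee_rot: [-179.8, -4.5, 1.8]
force: [0.0, -0.1, -1.0]
opening: 0.167
```

Emit:
move_arm --steps '[{"tx": 10, "ty": 0, "tz": -9, "turn": 0}, {"tx": 10, "ty": 0, "tz": -9, "turn": 0}, {"tx": 10, "ty": 0, "tz": -9, "turn": 0}, {"tx": 10, "ty": 0, "tz": -9, "turn": 0}, {"tx": 10, "ty": 0, "tz": -9, "turn": 0}, {"tx": 10, "ty": 0, "tz": -9, "turn": 0}, {"tx": 10, "ty": 0, "tz": -9, "turn": 0}, {"tx": 10, "ty": 0, "tz": -9, "turn": 0}, {"tx": 10, "ty": 0, "tz": -9, "turn": 0}, {"tx": 10, "ty": 0, "tz": -9, "turn": 0}, {"tx": 10, "ty": 0, "tz": -9, "turn": 0}, {"tx": 10, "ty": 0, "tz": -9, "turn": 0}, {"tx": 8, "ty": -4, "tz": -5, "turn": 0}]'

```text
clock: 27.7
eef_pos: [592.2, -2.0, 266.2]
ee_rot: [-179.8, -4.7, 1.8]
force: [-0.1, -0.5, -1.3]
opening: 0.17
```

Emit:
move_arm --steps '[{"tx": -1, "ty": 0, "tz": 40, "turn": 0}, {"tx": -1, "ty": 0, "tz": 40, "turn": 0}, {"tx": -1, "ty": 0, "tz": 30, "turn": 0}, {"tx": 0, "ty": 0, "tz": 0, "turn": 0}]'

```text
clock: 28.2
eef_pos: [601.7, -0.1, 156.3]
ee_rot: [-179.8, -4.9, 1.8]
force: [-0.7, 0.4, -1.0]
opening: 0.168
```

Emit:
move_arm --steps '[{"tx": -3, "ty": 2, "tz": 15, "turn": 0}, {"tx": -3, "ty": 2, "tz": 15, "turn": 0}, {"tx": -2, "ty": 1, "tz": 13, "turn": 0}, {"tx": -2, "ty": 0, "tz": 10, "turn": 0}, {"tx": -1, "ty": 0, "tz": 6, "turn": 0}, {"tx": 0, "ty": 0, "tz": 0, "turn": 0}]'

```text
clock: 28.95
eef_pos: [598.4, -5.5, 96.7]
ee_rot: [-179.8, -5.3, 1.8]
force: [-0.1, -0.4, -1.8]
opening: 0.171
```

Emit:
move_arm --steps '[{"tx": -0.5, "ty": -0.5, "tz": 5.5, "turn": 0}, {"tx": 0, "ty": 0, "tz": 0, "turn": 0}]'

```text
clock: 29.2
eef_pos: [599.0, -4.9, 91.5]
ee_rot: [-179.8, -5.3, 1.8]
force: [-0.6, -0.0, -0.7]
opening: 0.166
```

```bash
python3 - <<'E'
from lens import *
s,ci,w,sc,Rt,G=look("17");g=cv2.cvtColor(w,cv2.COLOR_BGR2GRAY)
R0=R.from_euler("xyz",[-179.7,-3.8,1.8],degrees=True).as_matrix();L=s["eef_pos"]+Rt@R0.T@np.array([84.8,2,20])
print("lens",L.round(1));u,v=proj("wrist",L,ci);print(u,v,"exp ring",proj("wrist",[683,-3,33],ci))
def run(a):
    d=np.where(a<75)[0];return d
r=int(v);print("dark cols",run(g[r,235:410])+235);print("dark rows",run(g[:150,int(u)]))
x0,y0=int(u)-50,int(v)-40
e=cv2.HoughCircles(cv2.resize(g[y0:y0+85,x0:x0+100],None,fx=3,fy=3,interpolation=cv2.INTER_CUBIC),cv2.HOUGH_GRADIENT,1,60,param1=80,param2=15,minRadius=30,maxRadius=55)
for c in e[0][:2]: print("ring",c[0]/3+x0,c[1]/3+y0,onz("wrist",c[0]/3+x0,c[1]/3+y0,33,ci).round(1))
E
```

```text
tcp [599.   -4.9  91.5] [-179.8   -5.3    1.8] F [-0.6 -0.  -0.7] op 0.166 G [597.3  -5.  110.1]
lens [683.2  -2.9 113.8]
321.68305139034936 78.21825515345024 exp ring [322.19693871 104.23617813]
dark cols [248 249 250 251 252 253 254 255 256 257 258 259 260 261 380 381 382 383
 384 385 386 387 388 389 390 391 392 393]
dark rows [ 21  22  23  24  25  26  27  28  29  30  31  32  33 123 124 125 126 127
 128 129 130 131 132 133 134 135]
ring 321.16666 104.5 [682.8  -2.3  33. ]
```

```bash
python3 -c "
from station import ctrl
print(ctrl.read_state()['joint_velocities'].round(2)); print(ctrl.finish_job())"
```

```text
[-0.   -0.15 -0.16 -0.05  0.13 -0.07]
the job is handed in; nothing more can be done
None
```

I handed the job in at about 29 s with the loupe still held, nearly level, over the uncovered camera.

- **Cap:** I lifted it straight off the camera and set it on the tray floor at about 10 N contact before letting go. A picture afterwards showed it upright inside the tray.
- **Loupe:** I drew it out of the stand along its own axis. The arm's moves can't tilt the tool, so I levelled the loupe by pivoting it in the pads against the stand's fixed rim. I then gripped it at 100 N and carried it over.
- **Position at the end:** the lens centre measured about (683, -3, 114) mm and the camera about (683, -2, 33) mm. That is centred within about 1 mm and 81 mm above it. The camera had not moved measurably, so I take the turntable to be at rest. The wrist force was about 1 N or less.
- **Bystanders:** I did not check the bottle, the jar or the closed phone with a last look. My paths kept clear of them.

**What failed or disagreed**
- **Levelness:** before a final 1.5° trim, the better droop estimates ranged from about 3° to 7°; a poorer corner fit gave 10°. About 1–5° of droop probably remains.
- **First press:** my first press on the rim was too far forward and reached about 58 N at the wrist, so I backed off and redid it.
- **Overhead camera:** it read about 4 mm differently from the wrist camera. I relied on the wrist camera.

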